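# Swap the oak panels for the light check

## Robot

A 6-joint arm with a two-finger parallel gripper is mounted at the origin on the work surface. World frame = base frame: x ahead of the robot, y to its left, z up, the work surface at z = 0. Lengths are in m, angles in rad, forces in N, time in s.
With the tool pointing down it reaches from about 0.25 to 0.775 m from the base axis. Payload 8.9 kg.
Tool frame: the origin (TCP) lies at the very end of the fingers, on their centre line; the grasp point (between the pads) lies 19 mm behind it; z points along the fingers, x is the direction in which the jaws open and shut, and the axes are right-handed (so a half turn about z gives the same grasp; the last joint's range is limited). The gripper opens to 85 mm and grips with 20 to 120 N. Pads are 22 mm wide; open, the fingers measure 114 mm over their backs; the gripper's body (76 mm by 85 mm) begins 54 mm behind the grasp point. The pads swing forward as they close: fully open they stand 13 mm farther back than shut.
Start: joints at [1.198, 0.291, -0.153, 1.127, 0, 1.431], TCP at [0.122, 0.511, 0.21] pointing down, gripper open.
Joint ranges: [-2.52, 2.52], [-0.91, 1.74], [-1.3, 1.37], [-1.96, 2.02], [-1.52, 1.47], [-3.14, 3.14]. Speed limits (rad/s): [2.22, 2.22, 2.79, 3.14, 3.14, 3.14].

## Interface

Orientations are given as a rotation vector (axis times angle).
In Python, from station import state, grab_frame, close_job, search_frame, pinpoint gives the robot as it stands.
- The arm moves only by the tool send_rows, never from a script. Its argument "moves" is a list that holds one entry, the list of rows, each a list of 7 numbers: the shift along the world's x, y, z in cm, then the turn, a rotation vector about the world's x, y, z in degrees, then the finger opening in cm, from 0 to 8.54. A call has 1 to 8 rows; each row is the pose to reach, as a shift and turn from the pose commanded when the call began; what a row does not reach only later rows make up. A row lasts 1/12 s, in which the tool goes at most 41.7 mm and 7.16 degrees, less where a joint would pass 70% of its speed; a pose out of reach is approached as far as the arm can. A call with a gripper value outside its range is refused whole. The fingers move at their own pace and stop on an object; "grip_force" is the grip in N (left out, the last holds). Time passes only in rows, so rows that repeat a pose let the fingers close. It gives the time, the measured TCP pose, the force and the opening at its end, in the units of the state.
- state(): the state, without advancing time (a new reading comes with each control period).
- grab_frame(name): name is "scene" or "top" or "wrist"; returns a dict with "pixels" (420x560x3 uint8, blue, green, red), "intrinsics" (3x3 intrinsics, pixels), "eye" and "attitude" of the camera in the world; the wrist camera has in their place "hand_eye" (4x4, takes a point from camera to tool coordinates, whose origin is the TCP and whose axes are the tool frame's). Camera axes: x right, y down, z forward; pixel columns grow to the right and rows downward; lengths in m; the calibration is good to about 2 mm. A picture is of the moment at which its call begins: read the wrist's pose just before it. There is no depth.
- close_job(): hands the job in, once; it reports no verdict.
Trained networks look in the newest picture that a camera, given by its name, has taken for a name from the list of things; names that differ only in an ending like _2 or _b are one class to them, and where a whole thing is asked for, a point or a joint stands for the part that bears it (a point fixed in the world has none). Each returns a list of dicts, best first, with "conf" (0 to 1); they miss things now and then, are a little off and sometimes report something else, mostly with a low value. They report only what shows in the picture. A call takes as long as a camera call. They do not tell look-alikes from the thing itself.
- search_frame(camera, thing): "at" ([x, y, z] in m, in the coordinates of the camera as it stood for that picture, good to about 4 mm: the middle of the surface that is visible of it).
- pinpoint(camera, thing): "at" ([x, y, z] in m, in the coordinates of the camera as it stood for that picture, good to about 4 mm: a listed point, or the origin of a listed thing).
The state is a dict: "t": time; "joint_pos": joint angles; "qd": joint speeds; "joint_torque": joint torques, N m; "ee_pos": TCP position; "tool_rot": TCP orientation; "contact_force": force on the tool from outside, world axes, zero at the start; "wrist_torque": the same for the moment, N m; "gripper_width": finger opening in m.
Only numpy, scipy, OpenCV 4.12 (cv2) and the standard library are available. Lean on these libraries where they do the work, as an engineer would, in place of code of your own. Each camera call takes 0.05 s, during which the arm holds its last target. There are 200 camera calls.

## Task

At the cask-room bench, put the checked oak panel from the sloping stand back into the vacant slot of the rack (the one with the brass clip): standing upright, fully down, in the middle of the slot, and let go. Then draw the panel with the rounded top out of the rack and hold it up over the middle of the light panel, well clear of it (the panel's centre some 20 cm above the table), its face leaning halfway between upright and flat; finish while still holding it still there, and leave the other panels and the loose things on the bench as they were.

Things in the scene. Friction and masses are not known exactly. Their poses are not given: they have to be found in the camera images.
- checked: plain oak sample panel, 12 mm thick (its x), 90 mm wide (its y), 115 mm high, rectangular; about 0.09 kg; origin: middle of its lower edge face, z up along the panel; the only panel on the sloping stand, leaning back 30 degrees from upright with its z along the slope
- arched: plain oak sample panel, 12 mm thick (its x), 90 mm wide (its y), 130 mm high, with a half-round top of 45 mm radius (the tallest, the only one with a round top); about 0.09 kg; origin: middle of its lower edge face, z up along the panel; stands upright in one of the rack's slots
- arched_middle (a point): centre of the arched panel, 65 mm up its z from its origin
- square: plain oak sample panel, 12 mm thick (its x), 90 mm wide (its y), 115 mm high, rectangular; about 0.09 kg; origin: middle of its lower edge face, z up along the panel; stands in the rack; stays there
- short: plain oak sample panel, 12 mm thick (its x), 90 mm wide (its y), 95 mm high, rectangular; about 0.09 kg; origin: middle of its lower edge face, z up along the panel; stands in the rack; stays there
- rack: low fixed metal rack, 245 mm long (its x), 116 mm wide (its y); origin under its centre. Four slots across it at x = -90, -30, +30, +90 mm, panels standing in them with their thickness along rack x and their width along rack y, middle at y = 0; slot floors 10 mm above the table, slots 16 mm wide up to 36 mm above the table, then flaring lips to 49 mm high, about 34 mm apart at the top. Three slots hold panels, one is vacant; turned up to 0.35 rad
- clip: small brass clip fixed on the rack's +y edge at the vacant slot. The origin is not on the clip but at the middle of the vacant slot's floor (10 mm above the table); axes as the rack's; the brass sits 52 to 64 mm along +y, at most 35 mm above the table
- stand: dark fixed steel stand, 120 x 110 mm foot, about 90 mm high; origin under its centre. It has a ledge and a 62 mm high back plate behind the panel, so the panel's upper 50 mm are free on both faces. The panel leans towards the stand's +x, which points roughly to the robot (within 0.4 rad); a panel resting in it has its lower edge's middle at (-25, 0, 34) mm. Left or right of the rack
- light: low fixed light panel, 150 x 150 x 20 mm, black frame with white top; origin under its centre, z up. On the other side of the rack from the stand
- can: blue drinks can, 66 mm across, 123 mm high; bystander, origin at the centre of its underside
- bung_a: white cask bung, 54 mm across, 36 mm high; bystander, origin at the centre of its underside
- bung_b: wooden cask bung, 54 mm across, 36 mm high; bystander, origin at the centre of its underside
- beaker: glass beaker, 68 mm across, 85 mm high; bystander, origin at the centre of its underside
- mallet: lying rubber mallet; bystander, origin on its underside
- sample: amber sample bottle, 56 mm across, 150 mm high; bystander, origin at the centre of its underside
- notes: flat cardboard box, 150 x 110 x 14 mm; bystander, origin at the centre of its underside
Things that resemble listed ones, but are neither listed nor needed, are in the scene too. Leave any green or purple look-alike of the checked alone.

How it is judged:
On the way, in this order (a step that is already met when the one before it is completed fails the run):
1. the checked panel stands in the vacant slot, fully down, and is let go (x of checked in the frame of clip between -0.01 and 0.01 m and y of checked in the frame of clip between -0.025 and 0.025 m and z of checked in the frame of clip below 0.005 m and angle between checked's own z axis and vertical below 0.25 rad and contact force between the fingers and checked below 0.1 N and linear speed of checked below 0.03 m/s), for 0.3 s.
2. the round-topped panel is drawn up clear of the rack (z of arched in the frame of rack above 0.07 m and contact force between the fingers and arched above 1 N), for 0.1 s.
At the end, for the whole second after the job is handed in: Checked panel released in the vacant slot (10 mm across, 25 mm along, 5 mm of the floor, 0.25 rad). Round-topped panel still in the fingers, face normal 30 to 60 degrees off vertical, centre within 60 mm of the light's centre from above and over 140 mm high, touching no light, rack or stand (all of step 1 and angle between the x axis of arched and the z axis of light, either way round between 0.52 and 1.05 rad and horizontal distance between arched_middle and light below 0.06 m and height (world z) of arched_middle above 0.14 m and contact force between the fingers and arched above 1 N and contact force between arched and light below 0.1 N and contact force between arched and rack below 0.1 N and contact force between arched and stand below 0.1 N and linear speed of arched below 0.03 m/s and angular speed of arched below 0.3 rad/s); the arm keeps its last pose, push and grip.
It fails at once if another panel in the rack is disturbed (over 15 mm or 20 degrees) ((distance of square from where it was at the start of the episode above 0.015 m or angle between square's own z axis and vertical above 0.35 rad) or (distance of short from where it was at the start of the episode above 0.015 m or angle between short's own z axis and vertical above 0.35 rad)).
It fails at once if a bystander is disturbed (over 25 mm) (distance of any of can, bung_a, bung_b, beaker, mallet, sample, notes from where it was at the start of the episode above 0.025 m).
It fails at once if the round-topped panel is taken from the rack before the checked one is away (z of arched in the frame of rack above 0.05 m and horizontal distance between checked and clip above 0.05 m).
It also fails if it takes over 51 s, if anything falls off the work surface, if the arm or the gripper's body presses on something with over 40 N, if the wrist force passes 120 N, or if a joint passes its speed limit or range.

## Working session

There is one attempt and no reset: what is moved stays moved. The work goes in short steps, Python scripts to look and compute and a tool call to move; the robot and the scene stay as the last step left them, time stands still between calls to the robot, and variables do not carry over. Pictures are saved under pics/ and viewed, about 8 in all and at most 12, crops included, and the job is handed in when it is done.

Besides the shell and the picture viewer there is one more tool, called after "Request:" by a JSON object that holds its "name" and its "arguments", one argument or row to a line. send_rows: Moves the arm, as the interface text tells. Its arguments: {"type":"object","properties":{"moves":{"type":"array"},"grip_force":{"type":"number"}},"required":["moves"]}

```bash
ls; mkdir -p pics; cat > h.py <<'E'
import numpy as np, cv2, json
from scipy.spatial.transform import Rotation as R
from station import state, grab_frame, close_job, search_frame, pinpoint
def att(a):
    a=np.array(a,float)
    return a if a.shape==(3,3) else (R.from_rotvec(a).as_matrix() if a.size==3 else R.from_quat(a).as_matrix())
def cam(name):
    s=state(); f=grab_frame(name)
    if name=='wrist':
        T=np.eye(4);T[:3,:3]=R.from_rotvec(s['tool_rot']).as_matrix();T[:3,3]=s['ee_pos'];T=T@np.array(f['hand_eye'])
    else:
        T=np.eye(4);T[:3,:3]=att(f['attitude']);T[:3,3]=f['eye']
    return f,T,np.array(f['intrinsics'])
def w(T,p): return T[:3,:3]@np.array(p)+T[:3,3]
def px(T,K,P):
    c=K@(T[:3,:3].T@(np.array(P)-T[:3,3])); return c[:2]/c[2]
def ray(T,K,uv,z):
    d=T[:3,:3]@np.linalg.inv(K)@np.array([uv[0],uv[1],1.]); return T[:3,3]+d*(z-T[2,3])/d[2]
E
cat > a.py <<'E'
from h import *
print(state())
ims=[]
for n in ['top','scene']:
    f,T,K=cam(n); print(n,np.round(T,3).tolist(),np.array(f['attitude']).shape)
    im=f['pixels'].copy()
    cv2.imwrite(f'pics/{n}0.png',im)
    for th in ['checked','arched','square','short','rack','clip','stand','light','can','bung_a','beaker','mallet','sample','notes']:
        for fn in (pinpoint,search_frame):
          for d in fn(n,th)[:3]:
            if d['conf']<.3: continue
            P=w(T,d['at']); print(n,fn.__name__[:4],th,round(d['conf'],2),np.round(P,3),np.round(px(T,K,P)))
E
python3 a.py
```

```text
pics
{'t': 0.0, 'joint_pos': array([ 1.19769946e+00,  2.91313677e-01, -1.54122085e-01,  1.12667512e+00,
       -4.36854586e-06,  1.43150129e+00]), 'qd': array([-0.00042245, -0.00125418, -0.00010093,  0.00054895,  0.00076673,
       -0.00031825]), 'joint_torque': array([-2.52403726e-03, -5.37139606e+01,  3.31369400e+01,  1.56195631e-02,
       -3.04622181e-04, -1.89186420e-05]), 'ee_pos': array([0.1214579 , 0.51028792, 0.20891654]), 'tool_rot': array([ 2.46485315e+00,  1.94676839e+00, -1.77859329e-03]), 'contact_force': array([-0.24028801, -0.1307386 ,  0.51403366]), 'wrist_torque': array([-0.05194061, -0.02862212, -0.01044329]), 'gripper_width': 0.08557863201219751}
top [[-0.011, -0.985, 0.173, 0.244], [-1.0, 0.01, -0.009, -0.102], [0.007, -0.173, -0.985, 1.39], [0.0, 0.0, 0.0, 1.0]] (3,)
top call checked 0.9 [ 0.35  -0.327  0.008] [341. 241.]
top call checked 0.9 [ 0.319 -0.147  0.004] [290. 251.]
top call checked 0.73 [ 0.234 -0.468  0.009] [382. 274.]
top call checked 0.83 [ 0.391 -0.691  0.013] [443. 229.]
top call checked 0.81 [ 0.302 -0.293  0.013] [332. 255.]
top call checked 
[... 3668 characters left out ...]
-0.19   0.038] [220. 235.]
scene call bung_a 0.62 [0.549 0.039 0.091] [298. 239.]
scene call beaker 0.78 [ 0.74  -0.291  0.003] [187. 236.]
scene call beaker 0.68 [ 0.743 -0.285  0.058] [185. 228.]
scene call mallet 0.61 [ 0.559 -0.503  0.001] [189. 180.]
scene call mallet 0.38 [0.483 0.033 0.01 ] [308. 241.]
scene call mallet 0.74 [ 0.616 -0.454  0.025] [184. 190.]
scene call mallet 0.64 [0.609 0.028 0.092] [283. 249.]
scene call sample 0.69 [ 0.574  0.451 -0.003] [404. 342.]
scene call sample 0.85 [0.59  0.454 0.091] [410. 333.]
scene call notes 0.7 [ 0.394  0.525 -0.002] [457. 314.]
scene call notes 0.73 [0.402 0.528 0.012] [459. 315.]
scene call notes 0.65 [0.488 0.042 0.077] [311. 231.]
```

```bash
python3 - <<'E'
import cv2,numpy as np
t=cv2.imread('pics/top0.png');s=cv2.imread('pics/scene0.png')
a=cv2.resize(t[110:310,90:450],None,fx=2.2,fy=2.2,interpolation=3)
cv2.imwrite('pics/v1.png',a)
b=cv2.resize(s[120:370,160:480],None,fx=2.4,fy=2.4,interpolation=3)
cv2.imwrite('pics/v2.png',b)
E
```

```text
(no output)
```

View pics/v1.png

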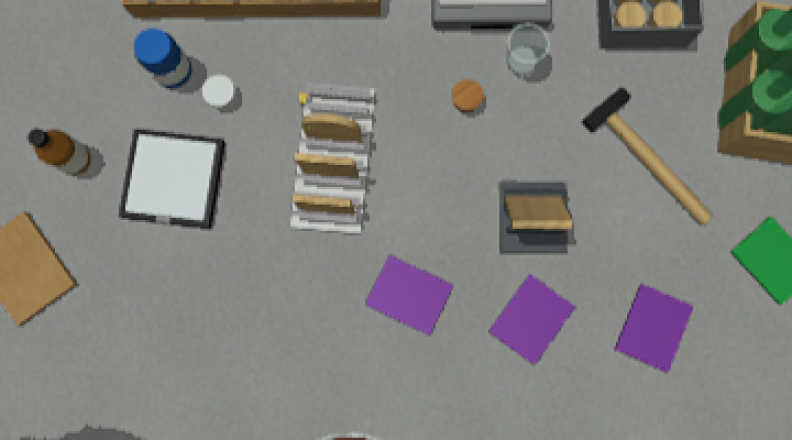

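View pics/v2.png

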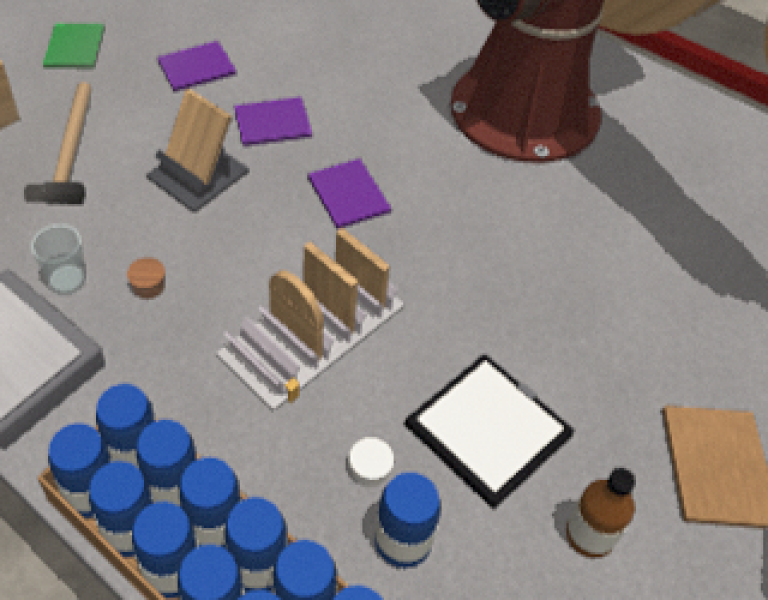

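Seen: the oak panel on the stand is at v1 (537,210); the flat purple panels (410,295), (532,318), (653,327) and the green one (770,260) are look-alikes. Only the first is oak and leaning on the stand, so it is "checked". The brass clip at v1 (303,98) and v2 (293,390) marks the vacant far slot. The round top at v1 (330,127) is next to it. I'm moving towards the stand to look from close by.

Request:
{"name": "send_rows", "arguments": {
  "moves": [
    [[26,-20,10,0,0,-57,5],[26,-20,10,0,0,-57,5],[26,-20,10,0,0,-57,5],[26,-20,10,0,0,-57,5],[26,-20,10,0,0,-57,5],[26,-20,10,0,0,-57,5],[26,-20,10,0,0,-57,5],[26,-20,10,0,0,-57,5]]
  ]
}}

```text
t: 3.57
ee_pos: [0.3756, 0.3148, 0.3076]
tool_rot: [-3.097, -0.525, -0.001]
contact_force: [0.8, 1.1, 0.1]
gripper_width: 0.0499
```

Request:
{"name": "send_rows", "arguments": {
  "moves": [
    [[0,-32,0,0,0,-19,5],[0,-32,0,0,0,-19,5],[0,-32,0,0,0,-19,5],[0,-32,0,0,0,-19,5],[0,-32,0,0,0,-19,5],[0,-32,0,0,0,-19,5],[0,-32,0,0,0,-19,5],[0,-32,0,0,0,-19,5]]
  ]
}}

```text
t: 4.23
ee_pos: [0.3739, -0.0065, 0.3069]
tool_rot: [3.141, 0.015, 0.001]
contact_force: [0.4, 0.3, -0.2]
gripper_width: 0.0501
```

Request:
{"name": "send_rows", "arguments": {
  "moves": [
    [[0,-29,0,0,-15,0,5],[0,-29,0,0,-15,0,5],[0,-29,0,0,-15,0,5],[0,-29,0,0,-15,0,5],[0,-29,0,0,-15,0,5],[0,-29,0,0,-15,0,5],[0,-29,0,0,-15,0,5],[0,-29,0,0,-15,0,5]]
  ]
}}

```text
t: 4.9
ee_pos: [0.3737, -0.2982, 0.3066]
tool_rot: [3.111, 0.012, 0.41]
contact_force: [0.0, 0.5, 0.1]
gripper_width: 0.0498
```

```bash
cat > b.py <<'E'
from h import *
import sys
out=sys.argv[1]; things=sys.argv[2:]
f,T,K=cam('wrist'); cv2.imwrite(out,f['pixels']); s=state()
print(round(s['t'],2),np.round(s['ee_pos'],3),np.round(R.from_rotvec(s['tool_rot']).as_matrix(),3).tolist(),np.round(s['joint_pos'],2)); print(np.round(f['hand_eye'],3).tolist())
for th in things:
  for fn in (pinpoint,search_frame):
    for d in fn('wrist',th)[:2]:
      if d['conf']<.3: continue
      P=w(T,d['at']); print(fn.__name__[:4],th,round(d['conf'],2),np.round(P,3),np.round(px(T,K,P)))
E
python3 b.py pics/w1.png checked stand
```

```text
4.95 [ 0.374 -0.3    0.306] [[0.966, 0.007, 0.259], [0.007, -1.0, -0.003], [0.259, 0.005, -0.966]] [-0.99  0.   -0.28  1.14  0.22  0.59]
[[1.0, 0.001, 0.0, -0.001], [-0.001, 0.957, 0.291, -0.074], [0.0, -0.291, 0.957, -0.163], [0.0, 0.0, 0.0, 1.0]]
call checked 0.9 [ 0.347 -0.329  0.002] [209. 188.]
call checked 0.87 [ 0.321 -0.148  0.003] [181.  55.]
call checked 0.91 [ 0.299 -0.291  0.008] [174. 165.]
call checked 0.82 [ 0.263 -0.468  0.01 ] [160. 279.]
call stand 0.56 [ 0.47  -0.305 -0.001] [287. 169.]
call stand 0.59 [ 0.443 -0.299  0.01 ] [272. 167.]
```

View pics/w1.png

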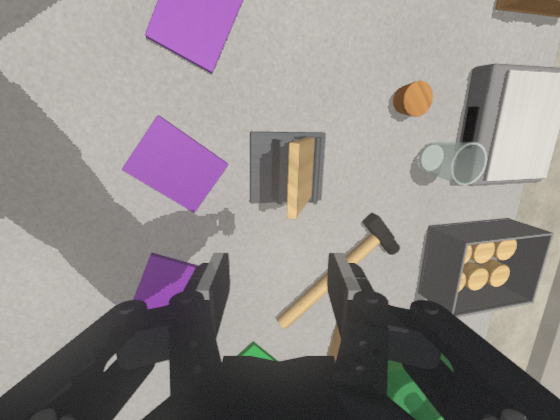

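The wrist view shows the stand foot at about (250,132)-(325,203), with the oak panel's top at (289-301, 140-217). I'll enlarge it with a model overlay.

```bash
cat >> h.py <<'E'
def frame(x,y,z,yaw):
    T=np.eye(4);T[:3,:3]=R.from_euler('z',yaw).as_matrix();T[:3,3]=[x,y,z];return T
def box(T,K,im,F,lo,hi,col):
    P=[w(F,[a,b,c]) for a in (lo[0],hi[0]) for b in (lo[1],hi[1]) for c in (lo[2],hi[2])]
    q=[tuple(int(v*16) for v in px(T,K,p)) for p in P]
    for i in range(8):
        for k in (1,2,4):
            if not i&k: cv2.line(im,q[i],q[i|k],col,1,cv2.LINE_AA,4)
def panel(F,h=.115,off=(-.025,0,.034),lean=np.pi/6):
    G=np.eye(4);G[:3,:3]=R.from_euler('y',lean).as_matrix();G[:3,3]=off;return F@G
E
python3 - <<'E'
from h import *
f,T,K=cam('wrist')
im=cv2.resize(f['pixels'][110:230,230:340],None,fx=5,fy=5,interpolation=cv2.INTER_CUBIC)
A=np.array([[5,0,-230*5+2],[0,5,-110*5+2],[0,0,1.]])
im2=im.copy()
F=frame(.468,-.303,0,np.pi)
box(T,A@K,im2,F,[-.06,-.055,0],[.06,.055,.006],(0,0,255))
box(T,A@K,im2,panel(F),[-.006,-.045,0],[.006,.045,.115],(255,255,0))
cv2.imwrite('pics/v3.png',np.hstack([im,im2])[:, :][:600])
cv2.imwrite('pics/v3.png',cv2.resize(np.hstack([im,im2]),(800,436)))
E
```

```text
(no output)
```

View pics/v3.png

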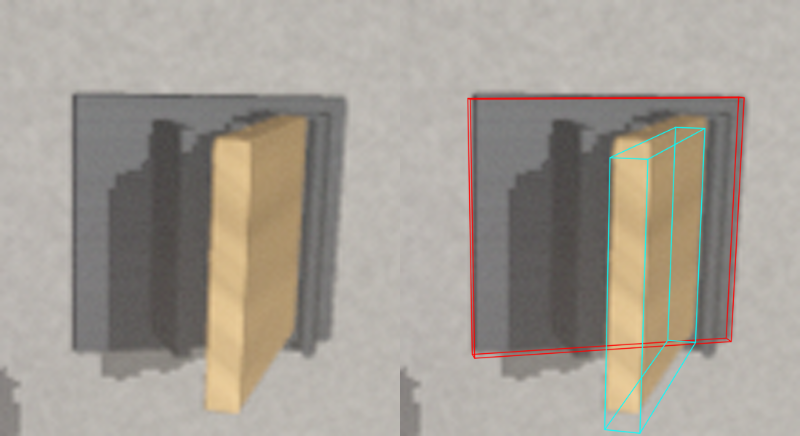

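```bash
python3 - <<'E'
from h import *
from scipy.optimize import least_squares
f,T,K=cam('wrist')
d=np.array([[213,137],[252,139],[241,412],[205,409]])/(800/1100)/5+[230,110]-.4
L=[(.006,-.045,.115),(-.006,-.045,.115),(-.006,.045,.115),(.006,.045,.115)]
fn=lambda p:np.ravel([px(T,K,w(panel(frame(p[0],p[1],0,p[2])),l)) for l in L]-d)
r=least_squares(fn,[.468,-.3,3.14]); print(np.round(r.x,4),np.round(r.fun,2))
G=panel(frame(r.x[0],r.x[1],0,r.x[2])); print('panel top mid',w(G,[0,0,.115]),'z',G[:3,2],'x',G[:3,0])
# scene+top check
for n in ('scene','top'):
    f,T,K=cam(n); im=f['pixels']; c=px(T,K,w(G,[0,0,.06])).astype(int)
    x0,y0=c-35; A=np.array([[6,0,-x0*6.],[0,6,-y0*6.],[0,0,1]])
    im=cv2.resize(im[y0:y0+70,x0:x0+65],None,fx=6,fy=6,interpolation=2)
    box(T,A@K,im,G,[-.006,-.045,0],[.006,.045,.115],(255,255,0)); globals()[n]=im
cv2.imwrite('pics/v4.png',np.hstack([scene,top]))
E
```

```text
[ 0.469  -0.2963  3.1333] [ 0.12 -0.4  -0.13 -0.48 -0.05  0.62  0.13  0.41]
panel top mid [ 0.43645343 -0.29607268  0.13359292] z [-0.49998271  0.00415796  0.8660254 ] x [-0.86599546  0.0072018  -0.5       ]
```

View pics/v4.png

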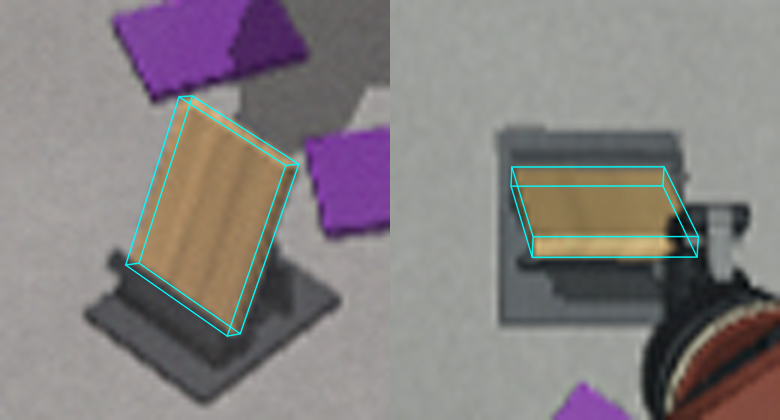

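Request:
{"name": "send_rows", "arguments": {
  "moves": [
    [[2,0.3,-5,0,-7,0,5],[3,0.4,-8,0,-15,0,5],[4.2,0.4,-12,0,-15,0,5],[4.2,0.4,-13.9,0,-15,0,5],[4.2,0.4,-13.9,0,-15,0,5],[4.2,0.4,-13.9,0,-15,0,5]]
  ]
}}

```text
t: 5.85
ee_pos: [0.4161, -0.2885, 0.1675]
tool_rot: [3.034, 0.017, 0.811]
contact_force: [-0.4, -0.3, 0.9]
gripper_width: 0.0496
```

```bash
python3 b.py pics/w2.png | head -1
```

```text
5.9 [ 0.417 -0.29   0.169] [[0.866, 0.01, 0.5], [0.012, -1.0, -0.0], [0.5, 0.006, -0.866]] [-1.06  0.04 -0.73  0.53  0.45  0.56]
```

View pics/w2.png

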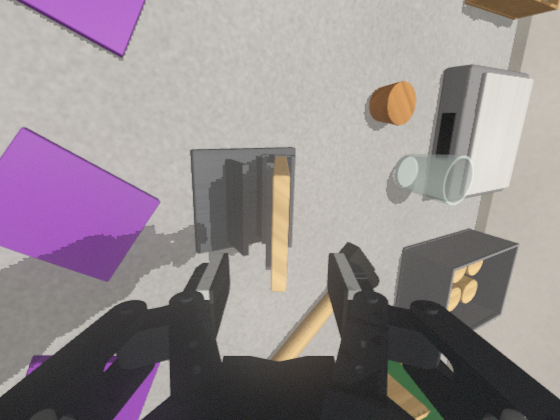

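The wrist view shows the panel edge-on at (272-289, 157-290), centred between the fingers (centre line about 279). I'll advance and grip.

Request:
{"name": "send_rows", "arguments": {
  "moves": [
    [[1.5,-0.6,-2.6,0,0,0,5],[3,-0.6,-5.2,0,0,0,5],[4.0,-0.6,-6.95,0,0,0,5],[4.0,-0.6,-6.95,0,0,0,5],[4.0,-0.6,-6.95,0,0,0,0],[4.0,-0.6,-6.95,0,0,0,0],[4.0,-0.6,-6.95,0,0,0,0],[4.0,-0.6,-6.95,0,0,0,0]]
  ],
  "grip_force": 50
}}

```text
t: 6.57
ee_pos: [0.4567, -0.2969, 0.1003]
tool_rot: [3.029, 0.016, 0.815]
contact_force: [-5.0, 1.8, 8.2]
gripper_width: 0.0108
```

Request:
{"name": "send_rows", "arguments": {
  "moves": [
    [[0,0,0,0,0,0,0],[0,0,0,0,0,0,0],[0,0,0,0,0,0,0]]
  ]
}}

```text
t: 6.82
ee_pos: [0.4567, -0.2969, 0.1003]
tool_rot: [3.029, 0.015, 0.815]
contact_force: [-5.1, -0.1, 9.2]
gripper_width: 0.011
```

Request:
{"name": "send_rows", "arguments": {
  "moves": [
    [[-1,0,1.73,0,0,0,0],[-3,0,5.2,0,0,0,0],[-5,0,8.7,0,0,0,0],[-5,0,12,0,7,0,0],[-5,0,16,0,14,0,0],[-5,0,18,0,21,0,0],[-2,2,18,0,28,0,0],[0,5,18,0,30,0,0]]
  ]
}}

```text
t: 7.48
ee_pos: [0.4591, -0.2486, 0.282]
tool_rot: [3.134, 0.011, 0.001]
contact_force: [-0.4, -0.5, -2.0]
gripper_width: 0.0109
```

```bash
python3 b.py pics/w3.png rack arched square short clip
```

```text
7.53 [ 0.463 -0.24   0.28 ] [[1.0, 0.016, -0.002], [0.016, -1.0, -0.0], [-0.002, 0.0, -1.0]] [-0.62  0.26 -0.02  1.3  -0.    0.94]
[[1.0, 0.0, 0.0, -0.001], [-0.0, 0.957, 0.292, -0.074], [0.0, -0.292, 0.957, -0.163], [0.0, 0.0, 0.0, 1.0]]
call rack 0.44 [ 0.739 -0.293 -0.001] [463. 198.]
call rack 0.8 [ 0.662 -0.042  0.009] [444.   5.]
```

Request:
{"name": "send_rows", "arguments": {
  "moves": [
    [[3,3,0.5,0,0,-1,0],[6,6,1,0,0,-2,0],[9,9,1,0,0,-4,0],[12,12,1,0,0,-5,0],[15,15,1,0,0,-6,0],[18,18,1,0,0,-7,0],[20,21,1,0,0,-7,0],[20,21,1,0,0,-7,0]]
  ]
}}

```text
t: 8.7
ee_pos: [0.659, -0.0305, 0.2868]
tool_rot: [-3.135, 0.169, 0.0]
contact_force: [0.0, -0.3, -0.2]
gripper_width: 0.0107
```

Request:
{"name": "send_rows", "arguments": {
  "moves": [
    [[0,0,0,0,0,0,0],[0,0,0,0,0,0,0],[0,0,0,0,0,0,0]]
  ]
}}

```text
t: 8.95
ee_pos: [0.6557, -0.0371, 0.2885]
tool_rot: [3.136, -0.178, -0.0]
contact_force: [-0.7, -0.1, -1.1]
gripper_width: 0.0106
```

```bash
python3 b.py pics/w4.png rack arched square short clip light
```

```text
9.0 [ 0.656 -0.037  0.289] [[0.994, -0.113, 0.0], [-0.113, -0.994, -0.0], [0.0, 0.0, -1.0]] [-0.17  0.54  0.44  1.47 -0.    1.52]
[[1.0, 0.0, 0.0, -0.001], [-0.0, 0.957, 0.292, -0.074], [-0.0, -0.292, 0.957, -0.163], [0.0, 0.0, 0.0, 1.0]]
call rack 0.91 [0.574 0.022 0.   ] [218. 134.]
call rack 0.7 [0.626 0.03  0.012] [252. 124.]
call arched 0.77 [0.602 0.027 0.008] [236. 128.]
call arched 0.69 [0.606 0.025 0.118] [226. 134.]
call square 0.66 [ 0.654 -0.041  0.215] [277. 217.]
call square 0.62 [0.541 0.028 0.012] [192. 133.]
call square 0.81 [0.546 0.029 0.105] [173. 136.]
call short 0.84 [0.48  0.037 0.009] [148. 131.]
call short 0.75 [0.486 0.034 0.085] [128. 137.]
call clip 0.69 [0.669 0.072 0.035] [279.  87.]
call clip 0.66 [0.606 0.027 0.118] [226. 133.]
```

View pics/w4.png

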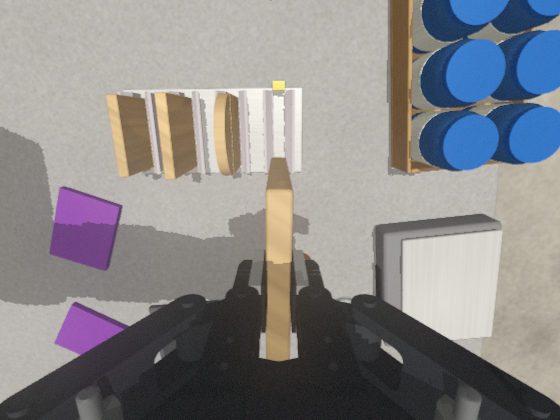

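The wrist view shows the rack at (120-301, 88-178), the brass clip at (279,85) and the held panel at (268-292, 158-360). I'll overlay the rack model to refine the slot pose.

```bash
python3 - <<'E'
from h import *
f,T,K=cam('wrist')
x0,y0,s=105,75,4
im=cv2.resize(f['pixels'][y0:y0+125,x0:x0+200],None,fx=s,fy=s,interpolation=2)
A=np.array([[s,0,-x0*s+1.5],[0,s,-y0*s+1.5],[0,0,1.]])
F=frame(.574,.025,0,-.110)
box(T,A@K,im,F,[-.1225,-.058,0],[.1225,.058,.002],(0,0,255))
for xs in (-.09,-.03,.03,.09): box(T,A@K,im,F,[xs-.017,-.058,.049],[xs+.017,.058,.049],(0,200,0))
box(T,A@K,im,F,[.024,-.045,.01],[.036,.045,.095],(255,255,0))
box(T,A@K,im,F,[-.036,-.045,.01],[-.024,.045,.125],(255,0,255))
cv2.imwrite('pics/v5.png',im)
E
```

```text
(no output)
```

View pics/v5.png

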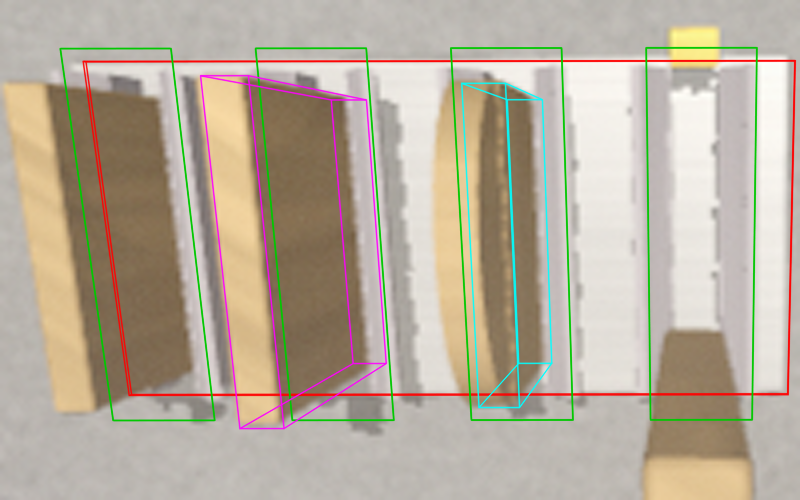

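Request:
{"name": "send_rows", "arguments": {
  "moves": [
    [[0.7,2.5,0,0,0,0,0],[0.7,5.2,0,0,0,0,0],[0.7,5.2,-4,0,0,0,0],[0.7,5.2,-8,0,0,0,0],[0.7,5.2,-12,0,0,0,0],[0.7,5.2,-13,0,0,0,0],[0.7,5.2,-13,0,0,0,0],[0.7,5.2,-13,0,0,0,0]]
  ]
}}

```text
t: 10.32
ee_pos: [0.6639, 0.0162, 0.1596]
tool_rot: [3.137, -0.175, 0.001]
contact_force: [-0.2, 0.4, 0.6]
gripper_width: 0.0107
```

```bash
python3 - <<'E'
from h import *
s=state(); print(s['t'],s['ee_pos'],s['contact_force'],R.from_rotvec(s['tool_rot']).as_matrix()[:,0])
f,T,K=cam('wrist')
im=f['pixels'].copy()
F=frame(.574,.025,0,-.110)
for xs in (.09,): 
  box(T,K,im,F,[xs-.008,-.058,.010],[xs+.008,.058,.036],(0,200,0)); box(T,K,im,F,[xs-.017,-.058,.049],[xs+.017,.058,.049],(0,0,255))
s=2
cv2.imwrite('pics/v6.png',cv2.resize(im[0:300,80:480],None,fx=s,fy=s))
E
```

```text
10.3167 [0.66392078 0.01618518 0.15963703] [-0.17123663  0.42365835  0.56416242] [ 9.93767151e-01 -1.11472653e-01  8.35405552e-04]
```

View pics/v6.png

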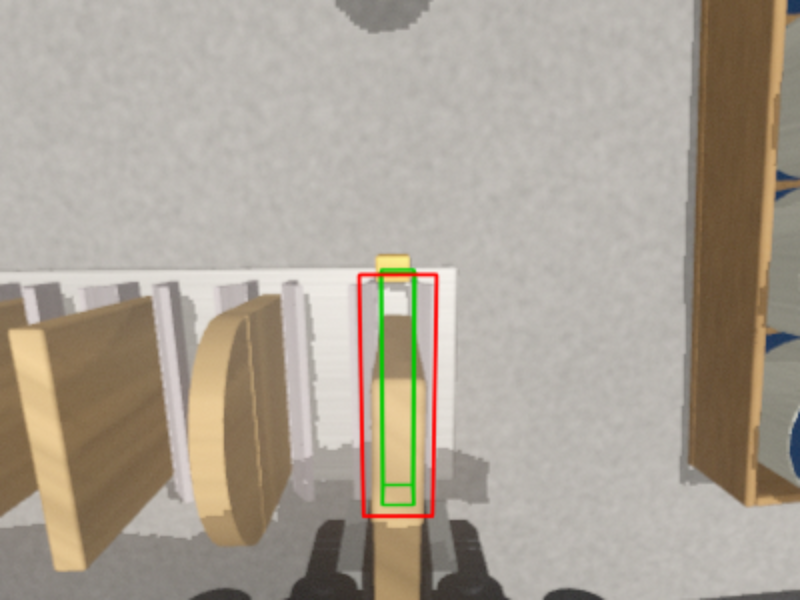

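The held panel's lower edge (377-420, 318) sits centrally over the slot gap (377-418). I'll lower it now.

Request:
{"name": "send_rows", "arguments": {
  "moves": [
    [[0,-0.1,-2,0,0,0,0],[0,-0.1,-3.5,0,0,0,0],[0,-0.1,-4.5,0,0,0,0],[0,-0.1,-5.5,0,0,0,0],[0,-0.1,-6.3,0,0,0,0],[0,-0.1,-6.8,0,0,0,0],[0,-0.1,-6.8,0,0,0,0],[0,-0.1,-6.8,0,0,0,0]]
  ]
}}

```text
t: 11.03
ee_pos: [0.6638, 0.0153, 0.0907]
tool_rot: [-3.137, 0.175, -0.001]
contact_force: [1.0, -0.3, -0.3]
gripper_width: 0.0109
```

Request:
{"name": "send_rows", "arguments": {
  "moves": [
    [[0,0,-0.2,0,0,0,0],[0,0,-0.4,0,0,0,0],[0,0,-0.4,0,0,0,0],[0,0,-0.4,0,0,0,0]]
  ]
}}

```text
t: 11.37
ee_pos: [0.6635, 0.0153, 0.0864]
tool_rot: [-3.137, 0.175, -0.001]
contact_force: [0.3, 0.4, 0.2]
gripper_width: 0.0106
```

No contact yet, so it's a free fit. I'll ease down to the floor.

Request:
{"name": "send_rows", "arguments": {
  "moves": [
    [[0,0,-0.1,0,0,0,0],[0,0,-0.2,0,0,0,0],[0,0,-0.2,0,0,0,0],[0,0,-0.2,0,0,0,0]]
  ]
}}

```text
t: 11.7
ee_pos: [0.6642, 0.0148, 0.0862]
tool_rot: [3.136, -0.176, 0.004]
contact_force: [-3.6, -1.8, 12.8]
gripper_width: 0.0109
```

Request:
{"name": "send_rows", "arguments": {
  "moves": [
    [[0,0,-0.1,0,0,0,0],[0,0,-0.2,0,0,0,0],[0,0,-0.2,0,0,0,0],[0,0,-0.2,0,0,0,0]]
  ]
}}

```text
t: 12.03
ee_pos: [0.665, 0.0146, 0.0861]
tool_rot: [3.136, -0.176, 0.007]
contact_force: [-5.7, -2.7, 26.0]
gripper_width: 0.0107
```

It seated at the predicted height. I'll relieve the pressure, release and rise.

Request:
{"name": "send_rows", "arguments": {
  "moves": [
    [[0,0,0.4,0,0,0,0],[0,0,0.4,0,0,0,0],[0,0,0.4,0,0,0,2.6],[0,0,0.4,0,0,0,2.6],[0,0,0.4,0,0,0,2.6],[0,0,0.4,0,0,0,2.6],[0,0,0.4,0,0,0,2.6],[0,0,0.4,0,0,0,2.6]]
  ]
}}

```text
t: 12.7
ee_pos: [0.6633, 0.0154, 0.086]
tool_rot: [-3.137, 0.175, 0.001]
contact_force: [-0.4, 0.5, -0.3]
gripper_width: 0.0258
```

Request:
{"name": "send_rows", "arguments": {
  "moves": [
    [[0,0,2,0,0,0,2.6],[0,0,5,0,0,0,2.6],[0,0,8,0,0,0,3.6],[0,0,11,0,0,0,3.6],[0,-2,13,0,0,0,3.6],[-2,-4,13,0,0,0,3.6],[-2,-4,13,0,0,0,3.6],[-2,-4,13,0,0,0,3.6]]
  ]
}}

```text
t: 13.37
ee_pos: [0.6429, -0.0255, 0.2166]
tool_rot: [3.137, -0.178, 0.0]
contact_force: [0.3, 0.6, -0.2]
gripper_width: 0.0363
```

```bash
python3 b.py pics/w5.png checked arched light; python3 - <<'E'
from h import *
f,T,K=cam('wrist'); im=f['pixels'].copy()
F=frame(.574,.025,0,-.110)
box(T,K,im,F,[.084,-.045,.01],[.096,.045,.125],(255,255,0))
box(T,K,im,F,[.024,-.045,.01],[.036,.045,.14],(255,0,255))
cv2.imwrite('pics/v7.png',cv2.resize(im[0:300,80:480],None,fx=2,fy=2))
E
```

```text
13.42 [ 0.643 -0.025  0.216] [[0.994, -0.112, -0.0], [-0.112, -0.994, 0.0], [-0.0, -0.0, -1.0]] [-0.15  0.52  0.22  1.27  0.    1.53]
[[1.0, 0.0, 0.0, -0.001], [-0.0, 0.957, 0.292, -0.074], [-0.0, -0.292, 0.957, -0.163], [0.0, 0.0, 0.0, 1.0]]
call checked 0.92 [ 0.32  -0.147  0.003] [ 59. 289.]
call checked 0.75 [0.665 0.008 0.008] [294. 149.]
call checked 0.79 [0.664 0.013 0.124] [298. 158.]
call checked 0.79 [ 0.35  -0.093  0.011] [ 65. 254.]
call arched 0.72 [0.599 0.025 0.011] [237. 142.]
```

View pics/v7.png

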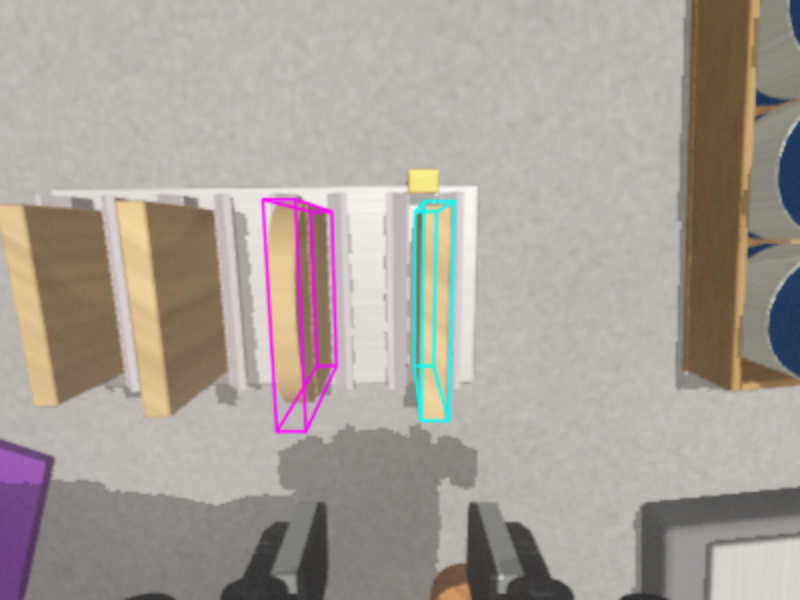

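Checked (412-455, 200-420 in the crop) coincides with the seated model, and the fingers are off it. The arched panel is at (268-332, 200-405). Going for it now.

Request:
{"name": "send_rows", "arguments": {
  "moves": [
    [[-2,2.5,0,0,0,0,3.6],[-4,4.7,0,0,0,0,3.6],[-4,4.7,-2,0,0,0,3.6],[-4,4.7,-5,0,0,0,3.6],[-4,4.7,-8,0,0,0,3.6],[-4,4.7,-10,0,0,0,3.6],[-4,4.7,-11.6,0,0,0,3.6],[-4,4.7,-11.6,0,0,0,3.6]]
  ]
}}

```text
t: 14.43
ee_pos: [0.601, 0.0228, 0.0968]
tool_rot: [-3.137, 0.175, 0.009]
contact_force: [-0.6, -0.4, -0.4]
gripper_width: 0.0359
```

Request:
{"name": "send_rows", "arguments": {
  "moves": [
    [[0,0,0,0,0,0,3.6],[0,0,0,0,0,0,0],[0,0,0,0,0,0,0],[0,0,0,0,0,0,0],[0,0,0,0,0,0,0],[0,0,0,0,0,0,0],[0,0,0,0,0,0,0]]
  ],
  "grip_force": 60
}}

```text
t: 15.02
ee_pos: [0.6045, 0.0223, 0.1018]
tool_rot: [-3.137, 0.175, -0.004]
contact_force: [-0.4, 0.5, 7.0]
gripper_width: 0.0099
```

Request:
{"name": "send_rows", "arguments": {
  "moves": [
    [[0,0,1,0,0,0,0],[0,0,2.5,0,0,0,0],[0,0,4.5,0,0,0,0],[0,0,7,0,0,0,0],[0,0,9.5,0,0,0,0],[0,0,12,0,0,0,0],[0,0,15,0,0,0,0],[0,0,17,0,0,0,0]]
  ]
}}

```text
t: 15.68
ee_pos: [0.6036, 0.0223, 0.2739]
tool_rot: [3.137, -0.175, 0.004]
contact_force: [1.7, 0.7, -0.9]
gripper_width: 0.0095
```

Request:
{"name": "send_rows", "arguments": {
  "moves": [
    [[0,0,0,0,0,0,0],[0,0,0,0,0,0,0]]
  ]
}}

```text
t: 15.85
ee_pos: [0.604, 0.0223, 0.2719]
tool_rot: [3.137, -0.175, 0.004]
contact_force: [-0.3, -0.6, -1.3]
gripper_width: 0.0097
```

```bash
python3 b.py pics/w6.png | head -1; python3 - <<'E'
from h import *
f,T,K=cam('top')
for th in ('light',):
    for d in pinpoint('top',th)[:1]+search_frame('top',th)[:1]: print(th,d['conf'],w(T,d['at']))
cv2.imwrite('pics/v8.png',cv2.resize(f['pixels'][110:290,100:400],None,fx=2.6,fy=2.6,interpolation=2))
E
```

```text
15.9 [0.603 0.022 0.27 ] [[0.994, -0.111, 0.0], [-0.111, -0.994, -0.0], [0.0, 0.0, -1.0]] [-0.08  0.42  0.2   1.35 -0.    1.6 ]
```

View pics/w6.png

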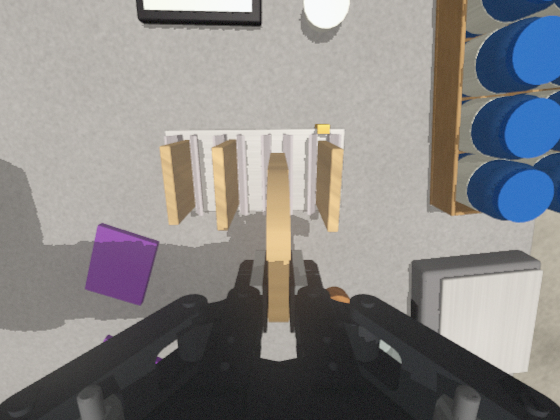

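The arched panel is held upright (268-291, 153-320); square, short and checked still stand in the rack. I'll carry it over the light and tilt it 45°.

Request:
{"name": "send_rows", "arguments": {
  "moves": [
    [[-0.5,2,0,0,0,0,0],[-1.5,5,0,-0.6,-5,0,0],[-2.5,8,0,-1.1,-10,0,0],[-3.5,11.5,0,-1.7,-15,0,0],[-4.5,15,0,-2.2,-20,0,0],[-5.5,18.5,0,-2.8,-25,0,0],[-6.5,21,0,-3.3,-30,0,0],[-7,23,0,-3.6,-32,0,0]]
  ]
}}

```text
t: 16.72
ee_pos: [0.5292, 0.2535, 0.2682]
tool_rot: [2.984, -0.163, 0.863]
contact_force: [0.0, 1.0, -1.3]
gripper_width: 0.0094
```

Request:
{"name": "send_rows", "arguments": {
  "moves": [
    [[-0.6,2,-1,-0.5,-4,0,0],[-1.2,3.5,-2,-1,-8,0,0],[-1.2,4,-3.5,-1.4,-12.7,0,0],[-1.2,4,-4,-1.4,-12.7,0,0],[-1.2,4,-4,-1.4,-12.7,0,0],[-1.2,4,-4,-1.4,-12.7,0,0],[-1.2,4,-4,-1.4,-12.7,0,0],[-1.2,4,-4,-1.4,-12.7,0,0]]
  ]
}}

```text
t: 17.38
ee_pos: [0.5231, 0.2924, 0.2322]
tool_rot: [2.86, -0.163, 1.186]
contact_force: [-0.1, 0.5, -1.2]
gripper_width: 0.0093
```

```bash
python3 - <<'E'
from h import *
s=state(); M=R.from_rotvec(s['tool_rot']).as_matrix()
print(s['t'],np.round(s['ee_pos'],3),np.round(M,3).tolist(),np.round(s['qd'],3),s['gripper_width'],s['contact_force'])
C=np.array(s['ee_pos'])+.027*M[:,2]; print('centre by tool',C)
ims=[]
for n in ('scene','top'):
    f,T,K=cam(n)
    for th in ('arched_middle','light','checked','square','short'):
        for d in pinpoint(n,th)[:2]: print(n,th,round(d['conf'],2),np.round(w(T,d['at']),3))
    im=f['pixels'][120:370,200:460] if n=='scene' else f['pixels'][100:350,90:350]
    ims.append(cv2.resize(im,(390,375)))
cv2.imwrite('pics/v9.png',np.hstack(ims))
E
```

```text
17.3833 [0.523 0.292 0.232] [[0.702, -0.113, 0.703], [-0.081, -0.994, -0.079], [0.708, -0.002, -0.707]] [ 0.001 -0.002 -0.011 -0.009 -0.002  0.   ] 0.009277027189154881 [-0.13592833  0.52168225 -1.16059023]
centre by tool [0.54208886 0.29024059 0.21307509]
scene arched_middle 0.94 [0.54  0.29  0.212]
scene light 0.69 [ 0.542  0.289 -0.   ]
scene checked 0.97 [0.662 0.014 0.009]
scene checked 0.96 [ 0.351 -0.731  0.011]
scene square 0.84 [0.542 0.029 0.011]
top arched_middle 0.72 [0.545 0.292 0.21 ]
top arched_middle 0.61 [ 0.397  0.53  -0.001]
top light 0.87 [ 0.54   0.29  -0.001]
top checked 0.89 [ 0.322 -0.144  0.011]
top checked 0.87 [ 0.346 -0.726  0.011]
top square 0.66 [0.54  0.029 0.01 ]
top square 0.6 [ 0.738 -0.294 -0.003]
```

View pics/v9.png

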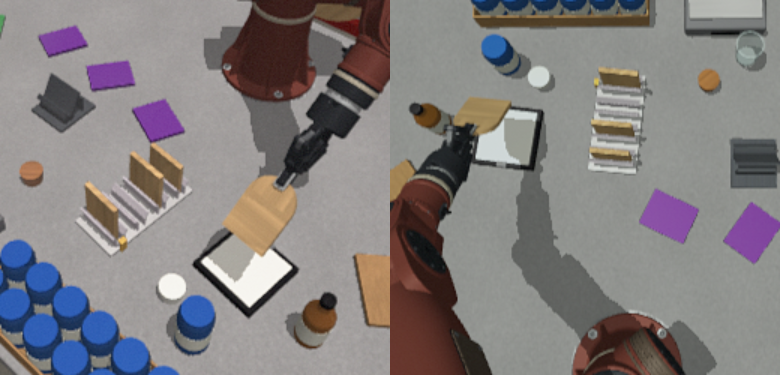

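The arched panel, tilted, is over the light (scene (262,215), top (482,115)). Checked stands at the clip, the other panels are in place and the bystanders haven't moved. I'll settle and hand in.

Request:
{"name": "send_rows", "arguments": {
  "moves": [
    [[0,0,0,0,0,0,0],[0,0,0,0,0,0,0],[0,0,0,0,0,0,0],[0,0,0,0,0,0,0],[0,0,0,0,0,0,0]]
  ]
}}

```text
t: 18.4
ee_pos: [0.5213, 0.2923, 0.2302]
tool_rot: [2.86, -0.16, 1.184]
contact_force: [-1.1, -0.7, -1.0]
gripper_width: 0.0097
```

```bash
python3 -c "
from h import *
s=state();print(s['t'],s['ee_pos'],np.abs(s['qd']).max(),s['gripper_width']);print(close_job())"
```

```text
18.4 [0.52131896 0.29230942 0.23017873] 0.0016525706799079044 0.009654362361960227
the job is handed in; nothing more can be done
None
```

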